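# Move the screwdrivers to the new rack in reverse order

## Task

Move the three screwdrivers from the green rack into the pale wooden rack, one to a lane, in reverse order from left to right as seen from the robot: the one that is leftmost in the green rack goes into the rightmost lane of the wooden rack, the middle one stays in the middle, and the rightmost one goes leftmost. Lay each one straight along the middle of its lane, handle towards the robot and as far in as it lies now, and do not shift the round tin.

Things in the scene. Friction and masses are not known exactly. Their poses are not given: they have to be found in the camera images.
- old_rack: Green board with dark fins, fixed flat, 150 (x, away from robot) x 186 (y, left) x 8 mm, turned at most 0.1 rad. Origin: middle of near edge, underside. Three lanes along x, centred at y = +60, 0, -60; floor at z = 8. Fins between, 5 wide: 5 high above the floor at x 3-103, 21 high at x 103-147; cross bar 10 high at x 140-147. Holds one screwdriver per lane at the start.
- new_rack: Pale wooden board with wooden fins, fixed, empty, left or right of the green rack. Same shape, sizes, origin and axes as the green rack (lanes along x at y = +60, 0, -60; floor z = 8 mm). A screwdriver lying properly has its origin at x = 85, z = 8 mm and its own y along the rack's -x (handle to the robot).
- yellow_driver: Screwdriver with yellow handle, loose, lying flat, 213 mm long, 80 g. Origin: mid-length, on the underside; y to the handle end, z up. Handle 31 wide, 28 high, y = 8 to 102; shank 6 thick, 14 above the underside. Starts mid-lane, origin at the green rack's x = 85, handle to the robot. Grasp the handle across at y = 53, fingertips 10 mm above the underside, opened to about 50 mm.
- orange_driver: Screwdriver with orange handle, loose, lying flat, 185 mm long, 80 g. Origin: mid-length, on the underside; y to the handle end, z up. Handle 31 wide, 28 high, y = -6 to 88; shank 6 thick, 14 above the underside. Starts mid-lane, origin at the green rack's x = 85, handle to the robot. Grasp the handle across at y = 53, fingertips 10 mm above the underside, opened to about 50 mm.
- red_driver: Screwdriver with red handle, loose, lying flat, 233 mm long, 80 g. Origin: mid-length, on the underside; y to the handle end, z up. Handle 31 wide, 28 high, y = 18 to 112; shank 6 thick, 14 above the underside. Starts mid-lane, origin at the green rack's x = 85, handle to the robot. Grasp the handle across at y = 53, fingertips 10 mm above the underside, opened to about 50 mm.
- yellow_tag: Yellow tag, 44 x 18 x 2 mm plate fixed on the floor of the green rack's lane where the yellow screwdriver lies at the start, under its shank. Origin: centre of its underside, 45 mm from the screwdriver's origin towards the tip. Never moves: it still tells the original order later.
- orange_tag: Orange tag, 44 x 18 x 2 mm plate fixed on the floor of the green rack's lane where the orange screwdriver lies at the start, under its shank. Origin: centre of its underside, 45 mm from the screwdriver's origin towards the tip. Never moves: it still tells the original order later.
- red_tag: Red tag, 44 x 18 x 2 mm plate fixed on the floor of the green rack's lane where the red screwdriver lies at the start, under its shank. Origin: centre of its underside, 45 mm from the screwdriver's origin towards the tip. Never moves: it still tells the original order later.
- tin: Bystander: round white tin with red lid, 85 mm across, 54 high, loose; origin centre of its underside.

How it is judged:
At the end, for the whole second after the job is handed in: Each screwdriver rests in the wooden lane that mirrors its old lane (tags show the old order): origin within 14 mm of the lane's middle line, 25 mm of x = 85 mm along it, 8 mm of floor height, within 0.2 rad of the lane's direction, handle at the near end (((y of yellow_tag in the frame of old_rack between 0.04 and 0.08 m and y of yellow_driver in the frame of new_rack between -0.074 and -0.046 m) or (y of yellow_tag in the frame of old_rack between -0.02 and 0.02 m and y of yellow_driver in the frame of new_rack between -0.014 and 0.014 m) or (y of yellow_tag in the frame of old_rack between -0.08 and -0.04 m and y of yellow_driver in the frame of new_rack between 0.046 and 0.074 m)) and x of yellow_driver in the frame of new_rack between 0.06 and 0.11 m and z of yellow_driver in the frame of new_rack between 0 and 0.016 m and angle between the y axis of each of yellow_driver, orange_driver, red_driver and the x axis of new_rack, either way round below 0.2 rad and y of new_rack in the frame of yellow_driver above 0.03 m and linear speed of each of yellow_driver, orange_driver, red_driver below 0.02 m/s and angular speed of each of yellow_driver, orange_driver, red_driver below 0.3 rad/s and ((y of orange_tag in the frame of old_rack between 0.04 and 0.08 m and y of orange_driver in the frame of new_rack between -0.074 and -0.046 m) or (y of orange_tag in the frame of old_rack between -0.02 and 0.02 m and y of orange_driver in the frame of new_rack between -0.014 and 0.014 m) or (y of orange_tag in the frame of old_rack between -0.08 and -0.04 m and y of orange_driver in the frame of new_rack between 0.046 and 0.074 m)) and x of orange_driver in the frame of new_rack between 0.06 and 0.11 m and z of orange_driver in the frame of new_rack between 0 and 0.016 m and y of new_rack in the frame of orange_driver above 0.03 m and ((y of red_tag in the frame of old_rack between 0.04 and 0.08 m and y of red_driver in the frame of new_rack between -0.074 and -0.046 m) or (y of red_tag in the frame of old_rack between -0.02 and 0.02 m and y of red_driver in the frame of new_rack between -0.014 and 0.014 m) or (y of red_tag in the frame of old_rack between -0.08 and -0.04 m and y of red_driver in the frame of new_rack between 0.046 and 0.074 m)) and x of red_driver in the frame of new_rack between 0.06 and 0.11 m and z of red_driver in the frame of new_rack between 0 and 0.016 m and y of new_rack in the frame of red_driver above 0.03 m); the robot touches nothing.
It fails at once if the round tin is shifted more than 30 mm (distance of tin from where it was at the start of the episode above 0.03 m).
It also fails if it takes over 72 s, if anything falls off the work surface, if the arm or the gripper's body presses on something with over 40 N, if the wrist force passes 120 N, or if a joint passes its speed limit or range.

## Robot

A 7-joint arm with a two-finger parallel gripper is mounted at the origin on a cart in front of the work surface, level with it; the furniture and walls round the work are solid. World frame = base frame: x ahead of the robot, y to its left, z up, the work surface at z = 0. Lengths are in m, angles in rad, forces in N, time in s.
With the tool pointing down it reaches from about 0.425 to 1.025 m from the base axis. Payload 9.4 kg.
Tool frame: the origin (TCP) lies between the finger pads; the fingertips stand 22 mm ahead of it and the grasp point (between the pads) lies 3 mm ahead of it; z points along the fingers, y is the line along which they close (so a half turn about z gives the same grasp; the last joint's range is limited). The gripper opens to 85 mm and grips with 20 to 120 N. Pads are 22 mm wide; open, the fingers measure 114 mm over their backs; the gripper's body (76 mm by 85 mm) begins 54 mm behind the grasp point. The pads swing forward as they close: fully open they stand 13 mm farther back than shut.
Start: joints at [-1.311, 0.599, -0.003, 1.599, 0.002, 0.943, -0.08], TCP at [0.24, 0.684, 0.253] pointing down, gripper open.
Joint ranges: [-2.57, 2.57], [-0.35, 1.97], [-1.29, 1.29], [0.11, 2.56], [-1.05, 4.19], [0.11, 1.86], [-2.63, 2.63]. Speed limits (rad/s): [2.22, 2.22, 3.01, 3.01, 3.14, 3.14, 3.14].

## Interface

Orientations are given as a unit quaternion [w, x, y, z].
In Python, from bench import * gives the robot as it stands. The module is installed in compiled form; this text tells all that it offers.
- The arm moves only by the tool jog_arm, never from a script. Its argument "steps" is a list of rows, each a list of 3 entries, a list of its own where there are three numbers: the shift along the tool's x, y, z each as a share of 0.06 m, from -1 to 1, then the turn about the tool's z as a share of 6 degrees, from -1 to 1, then the closure, from -1 (fully open) to 1 (shut). In form: [[[tx, ty, tz], roll, claw], ...]. A call has 1 to 5 rows; each row shifts and turns the commanded pose from where the row before left it, along the tool's axes as they then stand; what a row does not reach is not made up. A row lasts 1/8 s, in which the tool goes at most 62.5 mm and 10.7 degrees, less where a joint would pass 70% of its speed; a pose out of reach is approached as far as the arm can. A call with a number of a shift or a turn outside -1 to 1 is refused whole. A call with a gripper value outside its range is refused whole. The fingers move at their own pace and stop on an object; the grip force is fixed at half the most. Time passes only in rows, so rows that do not move let the fingers close. It gives the time, the measured TCP pose, the force, the opening and the grip force at its end, in the units of the state.
- get_state(): the state, without advancing time (a new reading comes with each control period).
- read_camera(name): name is "scene" or "top" or "wrist"; returns (picture, depth): 480x640x3 uint8, blue, green, red; 480x640 float32, m along the optical axis (not along the pixel's ray), 0 where there is no reading.
- camera_params(name): a dict with "mtx" (3x3 intrinsics, pixels), "extrinsics" (4x4, takes a point from camera to world coordinates); the wrist camera has in their place "mount" (4x4, takes a point from camera to tool coordinates, whose origin is the TCP and whose axes are the flange's). Camera axes: x right, y down, z forward; pixel columns grow to the right and rows downward; lengths in m; the calibration is good to about 2 mm. A picture is of the moment at which its call begins: read the wrist's pose just before it. camera_params takes no time and is no camera call.
- finish_job(): hands the job in; it is judged then, once.
Trained networks look in the newest picture that a camera, given by its name, has taken for a name from the list of things; names that differ only in an ending like _2 or _b are one class to them, and where a whole thing is asked for, a point or a joint stands for the part that bears it (a point fixed in the world has none). Each returns a list of dicts, best first, with "p" (0 to 1); they miss things now and then, are a little off and sometimes report something else, mostly with a low value. They report only what shows in the picture. A call takes as long as a camera call.
- trace(target, camera): "mask" (480x640 bool, what is visible of it) and "rect" ([left, top, right, bottom] in pixels, round what is visible of it).
The state is a dict: "t": time; "joint_positions": joint angles; "qd": joint speeds; "joint_efforts": joint torques, N m; "tcp_pos": TCP position; "tool_rot": TCP orientation; "force": force on the tool from outside, world axes, zero at the start; "torque": the same for the moment, N m; "opening": finger opening in m; "gripper_force": force on a finger pad.
Only numpy, scipy, OpenCV 4.12 (cv2) and the standard library are available. Lean on these libraries where they do the work, as an engineer would, in place of code of your own. Each camera call takes 0.05 s, during which the arm holds its last target. There are 200 camera calls.

## Working session

There is one attempt and no reset: what is moved stays moved. The work goes in short steps, Python scripts to look and compute and a tool call to move; the robot and the scene stay as the last step left them, time stands still between calls to the robot, and variables do not carry over. Pictures are saved under pics/ and viewed, at most 14 in all, crops included, and the job is handed in when it is done.

Besides the shell and the picture viewer there is one more tool, called after ">>>" as name(argument=value, ...) on one line, values as JSON. jog_arm: Moves the arm, as the interface text tells. Its arguments: {"type":"object","properties":{"steps":{"type":"array","items":{"type":"array"}}},"required":["steps"]}

```bash
mkdir -p pics; python3 - <<'E'
from bench import *
import cv2,numpy as np
s=get_state();print(s)
for c in("top","scene"):
    im,d=read_camera(c);cv2.imwrite(f"pics/{c}0.png",im);np.save(f"pics/{c}0.npy",d)
    p=camera_params(c);print(c,p["mtx"].tolist(),np.round(p["extrinsics"],4).tolist())
print(np.round(camera_params("wrist")["mount"],4).tolist())
E
```

```text
{'t': 0.0, 'joint_positions': array([-1.31072921,  0.60013862, -0.00253908,  1.60014171,  0.00180702,
        0.94291121, -0.07978174]), 'qd': array([ 0.00056878, -0.00145169, -0.00084185, -0.00053126, -0.0001142 ,
       -0.00107828,  0.00067666]), 'joint_efforts': array([ 1.30287463e-04, -7.76462960e+01,  1.56471413e+00, -2.58007729e+01,
        1.23536540e-02,  8.98734375e-03, -2.52982710e-05]), 'tcp_pos': array([0.23943674, 0.68384603, 0.25240302]), 'tool_rot': array([-5.73056253e-05,  1.67550745e-01,  9.85863130e-01, -7.96372179e-04]), 'force': array([ 0.1377914 , -0.73318036, -0.11646363]), 'torque': array([-0.01503237,  0.01335169, -0.03048083]), 'gripper_force': 0.0, 'opening': 0.08548857708321216}
top [[566.050936519519, 0.0, 314.7978357047476], [0.0, 566.050936519519, 235.51464736190073], [0.0, 0.0, 1.0]] [[0.0007, -0.9913, 0.1313, 0.4523], [-0.9999, 0.0008, 0.0115, -0.106], [-0.0115, -0.1313, -0.9913, 0.9125], [0.0, 0.0, 0.0, 1.0]]
scene [[580.6299422639, 0.0, 323.0544611637464], [0.0, 580.6299422639, 246.36135611539225], [0.0, 0.0, 1.0]] [[-0.9877, 0.1245, -0.0946, 0.6653], [0.1563, 0.7677, -0.6215, 0.5712], [-0.0047, -0.6286, -0.7777, 0.8866], [0.0, 0.0, 0.0, 1.0]]
[[0.0006, -0.9657, -0.2597, 0.0647], [1.0, 0.0003, 0.0011, 0.0005], [-0.001, -0.2597, 0.9657, -0.1206], [0.0, 0.0, 0.0, 1.0]]
```

View pics/top0.png

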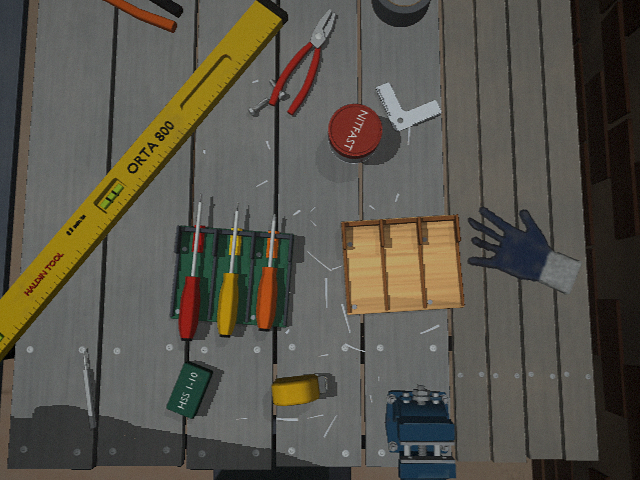

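View pics/scene0.png

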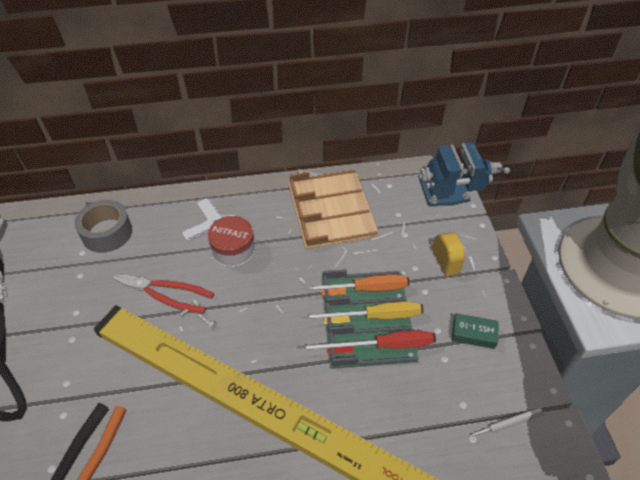

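```bash
cat > h.py <<'E'
from bench import *
import cv2,numpy as np
def cloud(c,d,mask):
    p=camera_params(c);K=p["mtx"];T=p["extrinsics"]
    v,u=np.nonzero(mask&(d>0));z=d[v,u]
    P=np.c_[(u-K[0,2])*z/K[0,0],(v-K[1,2])*z/K[1,1],z]
    return P@T[:3,:3].T+T[:3,3]
def look(c):
    im,d=read_camera(c);return im,d
E
python3 - <<'E'
from h import *
for c in("top","scene"):
    im,d=look(c)
    for n in("old_rack","new_rack","red_driver","yellow_driver","orange_driver","red_tag","yellow_tag","orange_tag","tin"):
        r=trace(n,c)
        if not r: print(c,n,None);continue
        m=np.array(r[0]["mask"]);m2=cv2.erode(m.astype(np.uint8),np.ones((3,3)))>0
        P=cloud(c,d,m);Q=cloud(c,d,m2) if m2.sum()>10 else P
        (cx,cy),(w,h),a=cv2.minAreaRect((P[:,:2]*1000).astype(np.float32))
        print(c,n,round(r[0]["p"],2),m.sum(),"rect c",round(cx),round(cy),"wh",round(w),round(h),"a",round(a,1),"zpct mm",np.round(np.percentile(Q[:,2],[2,10,50,90,98])*1000,1))
        if "driver" in n:
            H=Q
            pc=np.linalg.svd(np.c_[Q[:,:2]-Q[:,:2].mean(0)],full_matrices=0)[2][0]
            print("   axis deg",np.degrees(np.arctan2(pc[1],pc[0]))%180," x range",P[:,0].min(),P[:,0].max(),"mean",Q.mean(0))
        np.save(f"pics/{c}_{n}.npy",P)
E
```

```text
top old_rack 0.77 7488 rect c 509 41 wh 193 153 a 85.5 zpct mm [ 4.8  6.2  8.6 17.  28.9]
top new_rack 0.18 1460 rect c 513 94 wh 34 223 a 82.5 zpct mm [21.9 24.2 32.2 36.1 37.4]
top red_driver 0.97 1504 rect c 513 97 wh 36 223 a 83.9 zpct mm [21.7 23.9 31.9 36.1 37.4]
   axis deg 176.72363299813614  x range 0.4027665648716108 0.624231710965482 mean [0.47010599 0.09789317 0.03086422]
top yellow_driver 0.59 1284 rect c 511 38 wh 31 198 a 86.2 zpct mm [23.  26.2 32.7 36.2 37.7]
   axis deg 175.75643085379212  x range 0.411591850253954 0.609433836901256 mean [0.46700235 0.03875108 0.03205506]
top orange_driver 0.87 1321 rect c 513 -21 wh 31 182 a 87.8 zpct mm [22.9 25.4 32.6 36.3 37.8]
   axis deg 175.6356279986797  x range 0.4223394520196295 0.6033076230094514 mean [ 0.47885173 -0.02130227  0.03186537]
top red_tag 0.58 108 rect c 561 88 wh 10 31 a 83.0 zpct mm [ 6.7  7.7 10.2 11.9 13.2]
top yellow_tag 0.54 85 rect c 556 28 wh 22 21 a 42.0 zpct mm [ 7.   8.4 10.2 13.1 13.9]
top orange_tag 0.67 136 rect c 558 -26 wh 18 43 a 89.6 zpct mm [ 6.9  7.9  9.8 11.3 12.3]
top tin 0.84 2575 rect c
[... 480 characters left out ...]
.77 1135 rect c 513 30 wh 47 210 a 83.1 zpct mm [20.7 23.  30.6 36.  37.7]
   axis deg 173.61659726430113  x range 0.4092626315586942 0.6193827518373584 mean [0.47830744 0.04624568 0.02980312]
scene orange_driver 0.97 976 rect c 503 -25 wh 47 191 a 88.1 zpct mm [20.2 23.  31.2 35.9 37.9]
   axis deg 173.7689620447515  x range 0.4075370766969287 0.5989081231890124 mean [ 0.47779495 -0.01299918  0.03016428]
scene red_tag 0.18 5242 rect c 532 -395 wh 154 520 a 3.5 zpct mm [ 4.6  6.1  8.8 18.  28.2]
scene yellow_tag 0.3 993 rect c 513 36 wh 29 208 a 80.2 zpct mm [22.1 24.2 31.5 36.  37.7]
scene orange_tag None
scene tin 0.85 1986 rect c 732 -181 wh 91 137 a 9.6 zpct mm [ 5.8 16.6 51.7 54.5 56. ]
```

```bash
python3 - <<'E'
from h import *
for c,f in(("top","top0"),("scene","scene0")):
    im=cv2.imread(f"pics/{f}.png");d=np.load(f"pics/{f}.npy")
    full=cloud(c,d,np.ones((480,640),bool)); v,u=np.nonzero(d>0)
    hsv=cv2.cvtColor(im,cv2.COLOR_BGR2HSV)[v,u]
    for n,(y0,y1) in dict(new=(-.32,-.07),old=(-.075,.16)).items():
        s=(full[:,0]>.38)&(full[:,0]<.66)&(full[:,1]>y0)&(full[:,1]<y1)
        if n=="new": k=s&(hsv[:,0]>6)&(hsv[:,0]<25)&(hsv[:,1]>70)&(full[:,2]<.045)
        else: k=s&(hsv[:,0]>55)&(hsv[:,0]<95)&(hsv[:,1]>70)&(full[:,2]<.045)
        m=np.zeros((480,640),np.uint8);m[v[k],u[k]]=1
        if n=="old": m=cv2.morphologyEx(m,cv2.MORPH_CLOSE,np.ones((15,15)))
        m=cv2.morphologyEx(m,cv2.MORPH_OPEN,np.ones((3,3)))
        l,lab,st,_=cv2.connectedComponentsWithStats(m);i=1+st[1:,4].argmax();m=lab==i
        P=cloud(c,d,m);P=P[(P[:,0]>.38)&(P[:,0]<.66)&(P[:,2]<.05)]
        # clip fins: points on board floor only
        F=P[(P[:,2]<.0135)]
        for t,X in(("all",P),("floor",F)):
            r=cv2.minAreaRect((X[:,:2]*1000).astype(np.float32))
            print(c,n,t,len(X),np.round(r[0],1),np.round(r[1],1),round(r[2],1))
            if t=="floor": print(np.round(cv2.boxPoints(r)).tolist(), np.percentile(X[:,2],[5,50,95]).round(4))
        hi=P[(P[:,2]>.018)]
        if n=="new":
            q=hi[hi[:,0]>.53]; h,e=np.histogram(q[:,1],np.arange(-.32,-.06,.005));print("tallfins y",[(round(a*1000),b) for a,b in zip(e,h) if b])
E
```

```text
top new all 10399 [ 526.5 -232.4] [150.3 182.6] 3.6
top new floor 9323 [ 526.5 -231.8] [150.3 181.4] 3.6
[[446.0, -146.0], [457.0, -327.0], [607.0, -318.0], [596.0, -137.0]] [0.0055 0.0082 0.0114]
tallfins y [(-320, np.int64(67)), (-315, np.int64(10)), (-310, np.int64(7)), (-305, np.int64(7)), (-300, np.int64(11)), (-295, np.int64(9)), (-290, np.int64(4)), (-285, np.int64(8)), (-280, np.int64(7)), (-275, np.int64(7)), (-270, np.int64(6)), (-265, np.int64(51)), (-260, np.int64(68)), (-255, np.int64(8)), (-250, np.int64(6)), (-245, np.int64(9)), (-240, np.int64(5)), (-235, np.int64(6)), (-230, np.int64(6)), (-225, np.int64(9)), (-220, np.int64(6)), (-215, np.int64(7)), (-210, np.int64(7)), (-205, np.int64(55)), (-200, np.int64(52)), (-195, np.int64(3)), (-190, np.int64(7)), (-185, np.int64(4)), (-180, np.int64(4)), (-175, np.int64(11)), (-170, np.int64(10)), (-165, np.int64(10)), (-160, np.int64(7)), (-155, np.int64(7)), (-150, np.int64(7)), (-145, np.int64(72)), (-140, np.int64(20))]
top old all 7496 [492.9  37.7] [182.8 181.2] 85.0
top old floor 6105 [492.9  37.7] [182.8 181.2] 85.0

[... 601 characters left out ...]
250, np.int64(4)), (-245, np.int64(3)), (-240, np.int64(3)), (-235, np.int64(4)), (-230, np.int64(2)), (-225, np.int64(4)), (-220, np.int64(3)), (-215, np.int64(3)), (-210, np.int64(2)), (-205, np.int64(12)), (-200, np.int64(83)), (-195, np.int64(14)), (-190, np.int64(1)), (-185, np.int64(1)), (-180, np.int64(4)), (-175, np.int64(5)), (-170, np.int64(3)), (-165, np.int64(3)), (-160, np.int64(3)), (-155, np.int64(2)), (-150, np.int64(5)), (-145, np.int64(15)), (-140, np.int64(93)), (-135, np.int64(7))]
scene old all 3959 [501.4  40. ] [176.6 135.5] 85.8
scene old floor 3197 [501.4  39.8] [176.3 135.5] 85.8
[[427.0, -43.0], [563.0, -53.0], [575.0, 123.0], [440.0, 133.0]] [0.0053 0.0082 0.0117]
```

```bash
cat >> h.py <<'E'
from scipy.spatial.transform import Rotation as R
def rot(s): q=s["tool_rot"];return R.from_quat([q[1],q[2],q[3],q[0]]).as_matrix()
def goal(x,y,z,xang=None,s=None):
    """total units along tool axes (after roll) + roll units needed; mm, deg (angle of tool x in world)"""
    s=s or get_state();M=rot(s);a=np.degrees(np.arctan2(M[1,0],M[0,0]))
    r=0 if xang is None else (xang-a+180)%360-180
    M2=R.from_euler('z',r,degrees=True).as_matrix()@M
    d=np.array([x,y,z])/1000-s["tcp_pos"]
    print("t",round(s["t"],2),"tcp",np.round(s["tcp_pos"]*1000,1),"ang",round(a,1),"tilt",np.round(M[:,2],3),"F",np.round(s["force"],1),"open",round(s["opening"]*1000,1),"gf",round(s["gripper_force"],1))
    print("world d mm",np.round(d*1000,1),"roll units",round(-r/6,2),"| before-roll tool units",np.round(M.T@d/.06,3),"| after-roll",np.round(M2.T@d/.06,3))
E
python3 - <<'E'
from h import *
for n in("red","yellow","orange"):
    for c in("top","scene"):
        P=np.load(f"pics/{c}_{n}_driver.npy")
        k=(P[:,0]>.425)&(P[:,0]<.50); Q=P[k]
        # fit: y=a+b(x-.47), z parabola
        A=np.c_[np.ones(len(Q)),Q[:,0]-.47,Q[:,1],Q[:,1]**2]
        hi=Q[Q[:,2]>.0335]; b,a=np.polyfit(hi[:,0]-.47,hi[:,1],1)
        S=P[(P[:,0]>.54)];bs,as_=np.polyfit(S[:,0]-.47,S[:,1],1) if len(S)>9 else(0,0)
        sh=S[:,1].mean(),S[:,0].mean(),S[:,2].mean()
        print(n,c,"ridge y@.47",round(a*1000,1),"slope deg",round(np.degrees(b),1),"yrange",np.round(np.percentile(Q[:,1],[2,98])*1000,1),"shank",np.round(np.array(sh)*1000,1),"near end",round(P[:,0].min()*1000,1))
goal(470,97,220,175.5)
E
```

```text
red top ridge y@.47 99.6 slope deg -3.3 yrange [ 86.2 115.4] shank [ 92.  582.6  22. ] near end 402.8
red scene ridge y@.47 103.0 slope deg -4.2 yrange [ 95.  118.8] shank [ 92.9 586.1  20.5] near end 405.0
yellow top ridge y@.47 40.1 slope deg -3.5 yrange [26.3 55.7] shank [ 31.4 581.3  23.4] near end 411.6
yellow scene ridge y@.47 43.2 slope deg -5.1 yrange [24.5 59.1] shank [ 32.5 576.2  19.5] near end 409.3
orange top ridge y@.47 -20.0 slope deg -3.7 yrange [-34.8  -4.9] shank [-27.8 571.3  23.3] near end 422.3
orange scene ridge y@.47 -16.2 slope deg -4.2 yrange [-28.3  -1.9] shank [-24.8 569.7  23. ] near end 407.5
t 1.1 tcp [239.6 684.3 253.3] ang 160.7 tilt [ 0. -0. -1.] F [ 0.2  0.7 -0.2] open 85.3 gf 0.0
world d mm [ 230.4 -587.3  -33.3] roll units -2.47 | before-roll tool units [-6.859 -7.969  0.555] | after-roll [-4.596 -9.456  0.555]
```

>>> jog_arm(steps=[[[-0.5,-0.66,0.0],0,-0.18],[[-0.57,-0.66,0.0],0,-0.18],[[-0.57,-0.66,0.0],0,-0.18],[[-0.57,-0.66,0.0],0,-0.18],[[-0.57,-0.66,0.0],0,-0.18]])

```text
t: 1.72
tcp_pos: [0.3322, 0.4408, 0.2535]
tool_rot: [0.0, 0.168, 0.986, 0.0]
force: [0.2, 1.0, 0.9]
opening: 0.0504
gripper_force: 0.0
```

>>> jog_arm(steps=[[[-0.57,-0.66,0.1],0,-0.18],[[-0.57,-0.66,0.2],0,-0.18],[[-0.57,-0.66,0.2],0,-0.18],[[-0.57,-0.66,0.2],0,-0.18],[[-0.57,-0.66,0.2],0,-0.18]])

```text
t: 2.35
tcp_pos: [0.4283, 0.1975, 0.1993]
tool_rot: [0.0, 0.167, 0.986, 0.0]
force: [0.5, -0.5, -0.3]
opening: 0.0504
gripper_force: 0.0
```

>>> jog_arm(steps=[[[-0.57,-0.66,0],0,-0.18],[[-0.57,-0.66,0],0,-0.18],[[0,0,0],-0.82,-0.18],[[0,0,0],-0.82,-0.18],[[0,0,0],-0.82,-0.18]])

```text
t: 2.98
tcp_pos: [0.4662, 0.1013, 0.1995]
tool_rot: [0.0, 0.038, 0.999, 0.0]
force: [0.6, -0.1, -0.3]
opening: 0.0505
gripper_force: 0.0
```

```bash
python3 - <<'E'
from h import *
s=get_state();goal(468,101,41,175.6,s)
im,d=read_camera("wrist");cv2.imwrite("pics/w1.png",im)
p=camera_params("wrist");T=np.eye(4);T[:3,:3]=rot(s);T[:3,3]=s["tcp_pos"];T=T@p["mount"];K=p["mtx"]
for n in("red_driver","yellow_driver","orange_driver"):
    r=trace(n,"wrist")
    if not r: print(n,None);continue
    m=np.array(r[0]["mask"])&(d>0);v,u=np.nonzero(m);z=d[v,u]
    P=np.c_[(u-K[0,2])*z/K[0,0],(v-K[1,2])*z/K[1,1],z]@T[:3,:3].T+T[:3,3]
    np.save(f"pics/w_{n}.npy",P)
    print(n,r[0]["p"],r[0]["rect"])
    for x0 in(.43,.45,.47,.49):
        Q=P[(abs(P[:,0]-x0)<.008)]
        if len(Q)>20: 
            hi=Q[Q[:,2]>.018];e=np.percentile(hi[:,1],[1,99])*1000;print(x0,"edges",e.round(1),"mid",e.mean().round(1),"ridge",(Q[Q[:,2]>np.percentile(Q[:,2],80)][:,1].mean()*1000).round(1),"ztop",(np.percentile(Q[:,2],95)*1000).round(1))
    S=P[P[:,0]>.55];print("shank",S.mean(0).round(4) if len(S) else 0,"xmin",P[:,0].min().round(4),"xmax",P[:,0].max().round(4))
E
```

```text
t 2.98 tcp [466.2 101.3 199.5] ang 175.6 tilt [ 0.001  0.    -1.   ] F [ 0.6 -0.1 -0.3] open 50.5 gf 0.0
world d mm [   1.8   -0.3 -158.5] roll units -0.0 | before-roll tool units [-0.028 -0.004  2.642] | after-roll [-0.028 -0.004  2.642]
red_driver 0.88 [299.9, 154.5, 337.9, 377.8]
0.43 edges [ 89.9 119.4] mid 104.6 ridge 104.7 ztop 36.1
0.45 edges [ 88.8 119.2] mid 104.0 ridge 103.9 ztop 36.5
0.47 edges [ 87.5 116.9] mid 102.2 ridge 103.2 ztop 36.2
0.49 edges [ 89.3 113.2] mid 101.3 ridge 101.7 ztop 33.8
shank [0.5833 0.094  0.0214] xmin 0.4058 xmax 0.624
yellow_driver 0.75 [230.6, 166.2, 269.8, 374.4]
0.43 edges [31.9 59.3] mid 45.6 ridge 44.5 ztop 35.6
0.45 edges [29.2 59.4] mid 44.3 ridge 44.3 ztop 36.5
0.47 edges [27.9 75.9] mid 51.9 ridge 44.9 ztop 36.5
0.49 edges [29.1 55.2] mid 42.1 ridge 42.0 ztop 34.7
shank [0.594  0.0334 0.0218] xmin 0.4111 xmax 0.6217
orange_driver None
```

>>> jog_arm(steps=[[[-0.03,0.01,0.8],0,-0.18],[[0,0,0.8],0,-0.18],[[0,0,0.6],0,-0.18],[[0,0,0.3],0,-0.18],[[0,0,0.12],0,-0.18]])

```text
t: 3.8
tcp_pos: [0.4675, 0.1021, 0.0411]
tool_rot: [-0.001, 0.04, 0.999, -0.0]
force: [-0.4, -0.1, -0.6]
opening: 0.0502
gripper_force: 0.0
```

>>> jog_arm(steps=[[[0,0,0],0,1],[[0,0,0],0,1],[[0,0,0],0,1],[[0,0,0],0,1],[[0,0,0],0,1]])

```text
t: 4.42
tcp_pos: [0.4681, 0.102, 0.0427]
tool_rot: [0.001, 0.04, 0.999, 0.0]
force: [-1.8, -0.6, 8.3]
opening: 0.0261
gripper_force: 57.7
```

>>> jog_arm(steps=[[[0,0,-0.3],0,1],[[0,0,-0.5],0,1],[[0,0,-0.7],0,1],[[0,0,-0.5],0,1],[[0,0,0],0,1]])

```text
t: 5.05
tcp_pos: [0.4689, 0.1022, 0.1642]
tool_rot: [0.002, 0.04, 0.999, 0.001]
force: [-0.4, -0.2, -0.9]
opening: 0.0259
gripper_force: 55.8
```

```bash
python3 - <<'E'
from h import *
goal(486,-293.4,161,183.4)
im,d=read_camera("top");im2,d2=read_camera("wrist");np.save("pics/w2d.npy",d2);cv2.imwrite("pics/w2.png",np.hstack([cv2.resize(im,(400,300)),cv2.resize(im2,(400,300))]))
E
```

```text
t 5.05 tcp [468.9 102.2 164.2] ang 175.4 tilt [ 0.005  0.001 -1.   ] F [-0.4 -0.2 -0.9] open 25.9 gf 55.8
world d mm [  17.1 -395.6   -3.2] roll units -1.33 | before-roll tool units [-0.808 -6.549  0.046] | after-roll [ 0.107 -6.598  0.042]
```

View pics/w2.png

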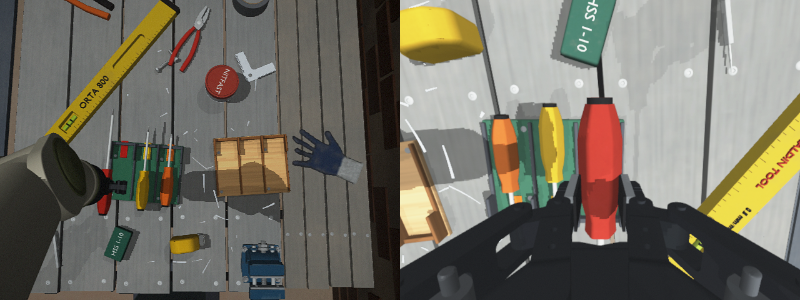

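>>> jog_arm(steps=[[[0,0,0],-0.66,1],[[0,0,0],-0.67,1],[[0,-0.5,0],0,1],[[0.02,-0.85,0],0,1],[[0.02,-0.9,0],0,1]])

```text
t: 5.78
tcp_pos: [0.4731, -0.0337, 0.1607]
tool_rot: [-0.001, -0.031, 1.0, 0.0]
force: [1.5, -0.1, -1.1]
opening: 0.0261
gripper_force: 55.8
```

>>> jog_arm(steps=[[[0.02,-0.9,0],0,1],[[0.02,-0.9,0],0,1],[[0.02,-0.9,0],0,1],[[0.02,-0.9,0],0,1],[[0,-0.75,0],0,1]])

```text
t: 6.4
tcp_pos: [0.4835, -0.2957, 0.1603]
tool_rot: [-0.001, -0.029, 1.0, 0.001]
force: [0.1, 1.0, -0.8]
opening: 0.0263
gripper_force: 55.8
```

```bash
cat >> h.py <<'E'
def wcloud(s,d,mask):
    p=camera_params("wrist");T=np.eye(4);T[:3,:3]=rot(s);T[:3,3]=s["tcp_pos"];T=T@p["mount"];K=p["mtx"]
    v,u=np.nonzero(mask&(d>0));z=d[v,u]
    return np.c_[(u-K[0,2])*z/K[0,0],(v-K[1,2])*z/K[1,1],z]@T[:3,:3].T+T[:3,3]
E
python3 - <<'E'
from h import *
s=get_state();goal(486,-293.4,45,183.4,s)
im,d=read_camera("wrist")
r=trace("red_driver","wrist");print(len(r))
m=np.array(r[0]["mask"]);P=wcloud(s,d,m);print("red x",P[:,0].min(),P[:,0].max(),"z",np.percentile(P[:,2],[2,50,98]).round(4))
for x0 in(.43,.44,.45,.46,.56,.58,.6,.62):
    Q=P[abs(P[:,0]-x0)<.006]
    if len(Q)>5: print(x0,len(Q),"y",np.round(np.percentile(Q[:,1],[2,98])*1000,1),"ztop",np.round(np.percentile(Q[:,2],90)*1000,1))
cv2.imwrite("pics/w3.png",im)
E
```

```text
t 6.4 tcp [ 483.5 -295.7  160.3] ang -176.6 tilt [-0.002  0.001 -1.   ] F [ 0.1  1.  -0.8] open 26.3 gf 55.8
world d mm [   2.5    2.3 -115.3] roll units -0.0 | before-roll tool units [-0.048  0.034  1.922] | after-roll [-0.048  0.034  1.922]
1
red x 0.42107018175219074 0.6381417347085437 z [0.1407 0.1504 0.1537]
0.43 1666 y [-308.6 -287.4] ztop 149.9
0.44 2053 y [-310.5 -284.3] ztop 151.9
0.45 2128 y [-311.3 -282.5] ztop 153.2
0.46 1997 y [-311.  -281.8] ztop 153.3
```

View pics/w3.png

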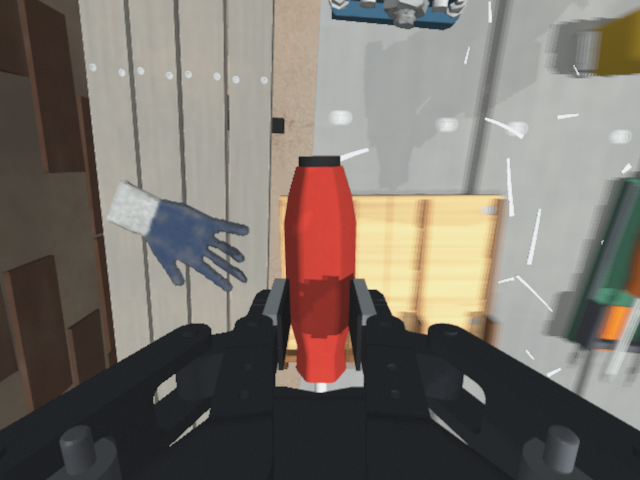

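>>> jog_arm(steps=[[[-0.04,0.03,0.6],0,1],[[0,0,0.6],0,1],[[0,0,0.4],0,1],[[0,0,0.25],0,1],[[0,0,0.08],0,1]])

```text
t: 7.12
tcp_pos: [0.4863, -0.291, 0.045]
tool_rot: [-0.001, -0.03, 1.0, 0.001]
force: [0.1, -0.2, -0.3]
opening: 0.0262
gripper_force: 55.9
```

```bash
python3 -c "
from h import *
goal(486,-293.4,43,183.4)"
```

```text
t 7.12 tcp [ 486.3 -291.    45. ] ang -176.5 tilt [-0.002  0.001 -1.   ] F [ 0.1 -0.2 -0.3] open 26.2 gf 55.9
world d mm [-0.3 -2.4 -2. ] roll units 0.01 | before-roll tool units [ 0.007 -0.039  0.033] | after-roll [ 0.007 -0.039  0.033]
```

>>> jog_arm(steps=[[[0,-0.03,0.02],0,1],[[0,0,0.01],0,1],[[0,0,0],0,-0.18],[[0,0,0],0,-0.18],[[0,0,0],0,-0.18]])

```text
t: 7.75
tcp_pos: [0.4869, -0.2936, 0.0448]
tool_rot: [0.0, -0.03, 1.0, -0.0]
force: [1.0, 0.2, 0.6]
opening: 0.0505
gripper_force: 0.0
```

>>> jog_arm(steps=[[[0,0,-0.3],0,-0.18],[[0,0,-0.6],0,-0.18],[[0,0,-0.8],0,-0.18],[[0,0,-0.5],0,-0.18],[[0,0,0],0,-0.18]])

```text
t: 8.38
tcp_pos: [0.4878, -0.2943, 0.1801]
tool_rot: [0.002, -0.03, 1.0, -0.001]
force: [0.1, 0.7, 0.0]
opening: 0.0504
gripper_force: 0.0
```

```bash
python3 - <<'E'
from h import *
s=get_state();goal(464.5,42.5,165,175.6,s)
im,d=read_camera("wrist");cv2.imwrite("pics/w4.png",im)
r=trace("red_driver","wrist");P=wcloud(s,d,np.array(r[0]["mask"]))
o=np.array([450.4,-235.4]);a=np.radians(3.4);L=(P[:,:2]*1000-o)@np.array([[np.cos(a),-np.sin(a)],[np.sin(a),np.cos(a)]])
print("red in rack: x",L[:,0].min(),L[:,0].max())
for x0 in(-20,0,20,40,100,120,140):
    k=abs(L[:,0]-x0)<6
    if k.sum()>8: print(x0,np.percentile(L[k,1],[2,98]).round(1),"ztop",(np.percentile(P[k,2],95)*1000).round(1))
E
```

```text
t 8.38 tcp [ 487.8 -294.3  180.1] ang -176.6 tilt [ 0.005 -0.003 -1.   ] F [0.1 0.7 0. ] open 50.4 gf 0.0
world d mm [-23.3 336.8 -15.1] roll units 1.3 | before-roll tool units [0.054 5.627 0.234] | after-roll [0.819 5.567 0.231]
red in rack: x -28.916466019425524 190.351072777275
-20 [-72.3 -50.1] ztop 33.6
0 [-75.  -45.8] ztop 36.3
20 [-75.2 -45.4] ztop 36.5
40 [-72.9 -46. ] ztop 35.8
100 [-61.1 -55.7] ztop 25.2
120 [-61.1 -54.5] ztop 25.0
140 [-59.2 -54.5] ztop 24.8
```

View pics/w4.png

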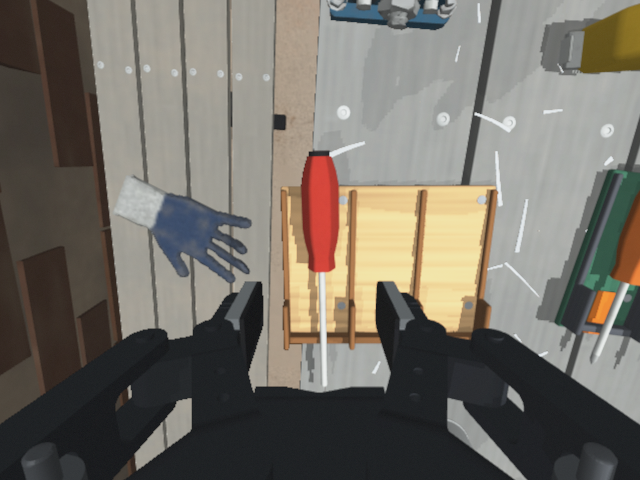

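>>> jog_arm(steps=[[[0,0,0],0.65,-0.18],[[0,0,0],0.65,-0.18],[[0.12,0.5,0],0,-0.18],[[0.12,0.85,0],0,-0.18],[[0.12,0.9,0],0,-0.18]])

```text
t: 9.1
tcp_pos: [0.4746, -0.1561, 0.1755]
tool_rot: [-0.001, 0.039, 0.999, 0.0]
force: [1.6, 0.6, -0.8]
opening: 0.0504
gripper_force: 0.0
```

>>> jog_arm(steps=[[[0.12,0.9,0],0,-0.18],[[0.12,0.9,0],0,-0.18],[[0.12,0.9,0],0,-0.18],[[0.1,0.6,0],0,-0.18],[[0,0,0],0,-0.18]])

```text
t: 9.72
tcp_pos: [0.4622, 0.0451, 0.1757]
tool_rot: [-0.001, 0.035, 0.999, 0.0]
force: [-0.6, 0.5, -0.6]
opening: 0.0504
gripper_force: 0.0
```

```bash
python3 - <<'E'
from h import *
s=get_state();goal(464.5,42.5,42,175.6,s)
im,d=read_camera("wrist");cv2.imwrite("pics/w5.png",im)
for n in("yellow","orange"):
    r=trace(n+"_driver","wrist")
    if not r: print(n,None);continue
    P=wcloud(s,d,np.array(r[0]["mask"]));print(n,r[0]["p"],"x",P[:,0].min(),P[:,0].max())
    for x0 in(.43,.445,.46,.475,.49,.57):
        Q=P[abs(P[:,0]-x0)<.006]
        if len(Q)>8: e=np.percentile(Q[:,1],[2,98])*1000;print(x0,e.round(1),e.mean().round(1))
E
```

```text
t 9.72 tcp [462.2  45.1 175.7] ang 176.0 tilt [-0.002  0.    -1.   ] F [-0.6  0.5 -0.6] open 50.4 gf 0.0
world d mm [   2.3   -2.6 -133.7] roll units 0.06 | before-roll tool units [-0.045 -0.041  2.229] | after-roll [-0.045 -0.041  2.229]
yellow 0.57 x 0.4108470026075152 0.6289850417849003
0.43 [31.5 58.8] 45.2
0.445 [28.9 58.9] 43.9
0.46 [28.8 58. ] 43.4
0.475 [27.6 57.6] 42.6
0.49 [28.2 55.5] 41.9
0.57 [31.4 37.5] 34.4
orange 0.76 x 0.42013769454024535 0.6015646276765042
0.43 [-25.5  -3.4] -14.4
0.445 [-29.   -1.4] -15.2
0.46 [-30.6  -1.9] -16.2
0.475 [-31.9  -3. ] -17.5
0.49 [-31.7  -4.7] -18.2
```

>>> jog_arm(steps=[[[-0.04,-0.035,0.7],0.06,-0.18],[[0,0,0.6],0,-0.18],[[0,0,0.5],0,-0.18],[[0,0,0.3],0,-0.18],[[0,0,0.12],0,-0.18]])

```text
t: 10.5
tcp_pos: [0.4648, 0.0384, 0.0421]
tool_rot: [-0.001, 0.042, 0.999, -0.001]
force: [-0.2, -1.1, 0.8]
opening: 0.0507
gripper_force: 0.0
```

>>> jog_arm(steps=[[[0,0,0],0,1],[[0,0,0],0,1],[[0,0,0],0,1],[[0,0,0],0,1],[[0,0,0],0,1]])

```text
t: 11.12
tcp_pos: [0.4656, 0.0399, 0.0437]
tool_rot: [0.0, 0.041, 0.999, 0.0]
force: [-0.1, -0.0, 5.2]
opening: 0.0269
gripper_force: 57.4
```

>>> jog_arm(steps=[[[0,0,-0.3],0,1],[[0,0,-0.5],0,1],[[0,0,-0.7],0,1],[[0,0,-0.5],0,1],[[0,0,0],0,1]])

```text
t: 11.75
tcp_pos: [0.4661, 0.04, 0.1652]
tool_rot: [0.002, 0.041, 0.999, 0.0]
force: [0.9, 0.7, -2.0]
opening: 0.0268
gripper_force: 55.9
```

```bash
python3 - <<'E'
from h import *
s=get_state();goal(482.4,-233.5,161,183.4,s)
im,d=read_camera("wrist");r=trace("yellow_driver","wrist")
P=wcloud(s,d,np.array(r[0]["mask"]));print(r[0]["p"],"x",P[:,0].min(),"z",np.percentile(P[:,2],[2,50,98]))
E
```

```text
t 11.75 tcp [466.1  40.  165.2] ang 175.3 tilt [ 0.004  0.001 -1.   ] F [ 0.9  0.7 -2. ] open 26.8 gf 55.9
world d mm [  16.3 -273.5   -4.2] roll units -1.36 | before-roll tool units [-0.646 -4.52   0.068] | after-roll [-0.    -4.566  0.065]
0.63 x 0.4117882568094534 z [0.14398709 0.15441988 0.15788444]
```

>>> jog_arm(steps=[[[0,0,0],-0.68,1],[[0,0,0],-0.68,1],[[0,-0.5,0],0,1],[[0,-0.85,0],0,1],[[0,-0.9,0],0,1]])

```text
t: 12.48
tcp_pos: [0.4729, -0.0955, 0.1618]
tool_rot: [-0.001, -0.031, 1.0, 0.0]
force: [0.3, -0.1, -0.8]
opening: 0.0268
gripper_force: 55.9
```

>>> jog_arm(steps=[[[0,-0.9,0],0,1],[[0,-0.9,0],0,1],[[0,-0.5,0],0,1],[[0,0,0],0,1],[[0,0,0],0,1]])

```text
t: 13.1
tcp_pos: [0.4811, -0.2317, 0.1621]
tool_rot: [-0.001, -0.03, 1.0, 0.001]
force: [0.3, 0.7, -1.1]
opening: 0.0267
gripper_force: 56.0
```

```bash
python3 - <<'E'
from h import *
s=get_state();goal(482.4,-233.5,44.5,183.4,s)
im,d=read_camera("wrist");r=trace("yellow_driver","wrist")
P=wcloud(s,d,np.array(r[0]["mask"]));print(r[0]["p"],"x",P[:,0].min(),"z",np.percentile(P[:,2],[2,50,98]))
E
```

```text
t 13.1 tcp [ 481.1 -231.7  162.1] ang -176.5 tilt [-0.002  0.001 -1.   ] F [ 0.3  0.7 -1.1] open 26.7 gf 56.0
world d mm [   1.3   -1.8 -117.6] roll units 0.01 | before-roll tool units [-0.024 -0.035  1.96 ] | after-roll [-0.024 -0.035  1.96 ]
0.64 x 0.42663646154364177 z [0.14148014 0.15139356 0.15481542]
```

>>> jog_arm(steps=[[[-0.02,-0.03,0.6],0,1],[[0,0,0.6],0,1],[[0,0,0.4],0,1],[[0,0,0.26],0,1],[[0,0,0.1],0,1]])

```text
t: 13.82
tcp_pos: [0.483, -0.2335, 0.0451]
tool_rot: [-0.0, -0.031, 1.0, 0.0]
force: [0.5, -0.3, -0.7]
opening: 0.0266
gripper_force: 56.0
```

>>> jog_arm(steps=[[[0,0,0.01],0,1],[[0,0,0],0,1],[[0,0,0],0,-0.18],[[0,0,0],0,-0.18],[[0,0,0],0,-0.18]])

```text
t: 14.45
tcp_pos: [0.4831, -0.2344, 0.0454]
tool_rot: [0.0, -0.03, 1.0, -0.0]
force: [-0.7, 0.9, -0.4]
opening: 0.0502
gripper_force: 0.0
```

>>> jog_arm(steps=[[[0,0,-0.3],0,-0.18],[[0,0,-0.6],0,-0.18],[[0,0,-0.8],0,-0.18],[[0,0,-0.5],0,-0.18],[[0,0,0],0,-0.18]])

```text
t: 15.08
tcp_pos: [0.4839, -0.2349, 0.1794]
tool_rot: [0.002, -0.03, 1.0, -0.001]
force: [-0.2, 0.2, -0.1]
opening: 0.0504
gripper_force: 0.0
```

```bash
cat >> h.py <<'E'
def inrack(n,s,d):
    r=trace(n,"wrist")
    if not r: print(n,None);return
    P=wcloud(s,d,np.array(r[0]["mask"]))
    o=np.array([450.4,-235.4]);a=np.radians(3.4);L=(P[:,:2]*1000-o)@np.array([[np.cos(a),-np.sin(a)],[np.sin(a),np.cos(a)]])
    print(n,"in rack: x",L[:,0].min().round(1),L[:,0].max().round(1))
    for x0 in(0,20,40,120,140):
        k=abs(L[:,0]-x0)<6
        if k.sum()>8: print(x0,np.percentile(L[k,1],[2,98]).round(1),"ztop",(np.percentile(P[k,2],95)*1000).round(1))
E
python3 - <<'E'
from h import *
s=get_state();goal(461,-17,165,175.6,s)
im,d=read_camera("wrist")
inrack("yellow_driver",s,d);inrack("red_driver",s,d)
E
```

```text
t 15.07 tcp [ 483.9 -234.9  179.4] ang -176.6 tilt [ 0.004 -0.002 -1.   ] F [-0.2  0.2 -0.1] open 50.4 gf 0.0
world d mm [-22.9 217.9 -14.4] roll units 1.3 | before-roll tool units [0.165 3.648 0.232] | after-roll [0.66  3.592 0.23 ]
yellow_driver in rack: x -21.1 195.9
0 [-15.2  13.1] ztop 35.9
20 [-15.4  15.9] ztop 36.6
40 [-14.9  16.2] ztop 36.3
120 [-3.3  5.2] ztop 25.0
140 [-1.4  4.3] ztop 24.6
red_driver in rack: x -28.7 188.3
0 [-73.9 -45.8] ztop 36.5
20 [-73.9 -45.1] ztop 36.4
40 [-72.7 -45. ] ztop 36.0
140 [-57.9 -54. ] ztop 24.8
```

Both are well placed; now the orange one.

>>> jog_arm(steps=[[[0,0,0],0.65,-0.18],[[0,0,0],0.65,-0.18],[[0.13,0.5,0],0,-0.18],[[0.13,0.75,0],0,-0.18],[[0.13,0.8,0],0,-0.18]])

```text
t: 15.85
tcp_pos: [0.4682, -0.1089, 0.1758]
tool_rot: [-0.001, 0.039, 0.999, 0.0]
force: [0.3, 0.8, 0.8]
opening: 0.0505
gripper_force: 0.0
```

>>> jog_arm(steps=[[[0.13,0.8,0],0,-0.18],[[0.13,0.7,0],0,-0.18],[[0,0,0],0,-0.18],[[0,0,0],0,-0.18]])

```text
t: 16.35
tcp_pos: [0.4599, -0.0193, 0.1763]
tool_rot: [-0.001, 0.038, 0.999, -0.0]
force: [-0.4, -0.9, -0.1]
opening: 0.0508
gripper_force: 0.0
```

```bash
python3 - <<'E'
from h import *
s=get_state();goal(461,-17,43,175.6,s)
im,d=read_camera("wrist");cv2.imwrite("pics/w6.png",im)
r=trace("orange_driver","wrist")
P=wcloud(s,d,np.array(r[0]["mask"]));print(r[0]["p"],"x",P[:,0].min(),P[:,0].max())
for x0 in(.43,.445,.46,.475,.49,.57):
    Q=P[abs(P[:,0]-x0)<.006]
    if len(Q)>8: e=np.percentile(Q[:,1],[2,98])*1000;print(x0,e.round(1),e.mean().round(1))
E
```

```text
t 16.35 tcp [459.9 -19.3 176.3] ang 175.7 tilt [-0.002 -0.    -1.   ] F [-0.4 -0.9 -0.1] open 50.8 gf 0.0
world d mm [   1.1    2.3 -133.3] roll units 0.01 | before-roll tool units [-0.019  0.041  2.222] | after-roll [-0.019  0.041  2.222]
0.61 x 0.4202076063243523 1.0758548494802662
0.43 [-25.8  -3.9] -14.9
0.445 [-30.1  -1.9] -16.0
0.46 [-31.6  -3.4] -17.5
0.475 [-33.   -3.4] -18.2
0.49 [-33.2  -4.9] -19.0
0.57 [-28.3 -22.3] -25.3
```

>>> jog_arm(steps=[[[-0.02,0.03,0.7],0,-0.18],[[0,0,0.6],0,-0.18],[[0,0,0.5],0,-0.18],[[0,0,0.3],0,-0.18],[[0,0,0.12],0,-0.18]])

```text
t: 17.08
tcp_pos: [0.4612, -0.0184, 0.0427]
tool_rot: [-0.001, 0.039, 0.999, -0.0]
force: [-0.7, -0.3, -0.0]
opening: 0.0505
gripper_force: 0.0
```

>>> jog_arm(steps=[[[0,0,0],0,1],[[0,0,0],0,1],[[0,0,0],0,1],[[0,0,0],0,1],[[0,0,0],0,1]])

```text
t: 17.7
tcp_pos: [0.4619, -0.0173, 0.0443]
tool_rot: [0.0, 0.038, 0.999, 0.0]
force: [-0.2, -0.6, 4.2]
opening: 0.0267
gripper_force: 58.7
```

>>> jog_arm(steps=[[[0,0,-0.3],0,1],[[0,0,-0.5],0,1],[[0,0,-0.7],0,1],[[0,0,-0.5],0,1],[[0,0,0],0,1]])

```text
t: 18.32
tcp_pos: [0.4624, -0.0174, 0.1658]
tool_rot: [0.002, 0.038, 0.999, 0.0]
force: [0.5, 0.2, -1.3]
opening: 0.0267
gripper_force: 57.3
```

```bash
python3 - <<'E'
from h import *
s=get_state();goal(478.8,-173.6,161,183.4,s)
im,d=read_camera("wrist");r=trace("orange_driver","wrist")
P=wcloud(s,d,np.array(r[0]["mask"]));print(r[0]["p"],"x",P[:,0].min(),"z",np.percentile(P[:,2],[2,50,98]))
E
```

```text
t 18.32 tcp [462.4 -17.4 165.8] ang 175.6 tilt [ 0.004  0.    -1.   ] F [ 0.5  0.2 -1.3] open 26.7 gf 57.3
world d mm [  16.4 -156.2   -4.8] roll units -1.3 | before-roll tool units [-0.47  -2.575  0.08 ] | after-roll [-0.117 -2.615  0.079]
0.85 x 0.42094157423988177 z [0.14491267 0.15509714 0.15791319]
```

>>> jog_arm(steps=[[[0,0,0],-0.65,1],[[0,0,0],-0.65,1],[[-0.03,-0.4,0],0,1],[[-0.03,-0.7,0],0,1],[[-0.03,-0.7,0],0,1]])

```text
t: 19.05
tcp_pos: [0.473, -0.1254, 0.1624]
tool_rot: [-0.001, -0.031, 1.0, 0.0]
force: [1.0, 0.4, -0.1]
opening: 0.0264
gripper_force: 57.4
```

>>> jog_arm(steps=[[[-0.03,-0.6,0],0,1],[[0,-0.22,0],0,1],[[0,0,0],0,1],[[0,0,0],0,1]])

```text
t: 19.55
tcp_pos: [0.478, -0.1722, 0.1635]
tool_rot: [-0.0, -0.031, 1.0, 0.0]
force: [0.6, -0.3, 0.4]
opening: 0.0267
gripper_force: 57.4
```

```bash
python3 - <<'E'
from h import *
goal(478.8,-173.6,45,183.4)
E
```

```text
t 19.55 tcp [ 478.  -172.2  163.5] ang -176.5 tilt [-0.001  0.001 -1.   ] F [ 0.6 -0.3  0.4] open 26.7 gf 57.4
world d mm [   0.8   -1.4 -118.5] roll units 0.02 | before-roll tool units [-0.013 -0.026  1.974] | after-roll [-0.013 -0.026  1.974]
```

>>> jog_arm(steps=[[[-0.01,-0.02,0.6],0,1],[[0,0,0.6],0,1],[[0,0,0.4],0,1],[[0,0,0.26],0,1],[[0,0,0.11],0,1]])

```text
t: 20.18
tcp_pos: [0.4789, -0.174, 0.0451]
tool_rot: [-0.0, -0.031, 1.0, 0.0]
force: [0.0, -0.9, -0.9]
opening: 0.0265
gripper_force: 57.4
```

>>> jog_arm(steps=[[[0,0,0.01],0,1],[[0,0,0],0,1],[[0,0,0],0,-0.18],[[0,0,0],0,-0.18],[[0,0,0],0,-0.18]])

```text
t: 20.8
tcp_pos: [0.479, -0.1751, 0.0454]
tool_rot: [0.0, -0.03, 1.0, -0.0]
force: [0.2, 0.2, -0.2]
opening: 0.0505
gripper_force: 0.0
```

>>> jog_arm(steps=[[[0,0,-0.3],0,-0.18],[[0,0,-0.6],0,-0.18],[[0,0,-0.8],0,-0.18],[[0,0,-0.8],0,-0.18],[[0,0,0],0,-0.18]])

```text
t: 21.42
tcp_pos: [0.4803, -0.1755, 0.1984]
tool_rot: [0.003, -0.03, 1.0, -0.001]
force: [0.5, 0.3, 0.1]
opening: 0.0501
gripper_force: 0.0
```

```bash
python3 - <<'E'
from h import *
s=get_state();goal(461,-17,165,175.6,s)
im,d=read_camera("wrist");cv2.imwrite("pics/w7.png",im)
for n in("orange","yellow","red"): inrack(n+"_driver",s,d)
E
```

```text
t 21.43 tcp [ 480.3 -175.5  198.4] ang -176.6 tilt [ 0.006 -0.002 -1.   ] F [0.5 0.3 0.1] open 50.1 gf 0.0
world d mm [-19.3 158.5 -33.4] roll units 1.3 | before-roll tool units [0.168 2.657 0.549] | after-roll [0.527 2.61  0.547]
orange_driver in rack: x -8.7 172.2
0 [49.3 70. ] ztop 33.8
20 [45.7 73.5] ztop 36.4
40 [45.5 74. ] ztop 36.4
120 [58.  61.9] ztop 25.3
140 [58.  61.1] ztop 25.3
yellow_driver in rack: x -21.0 196.0
0 [-13.4  13. ] ztop 35.8
20 [-14.3  14.1] ztop 36.6
40 [-13.8  14.1] ztop 36.4
140 [1.3 3.9] ztop 25.4
red_driver in rack: x -28.9 137.5
0 [-74.6 -45.3] ztop 36.3
20 [-72.3 -44.7] ztop 36.4
40 [-69.1 -44.8] ztop 36.0
120 [-62.8 -54.4] ztop 25.0
```

View pics/w7.png

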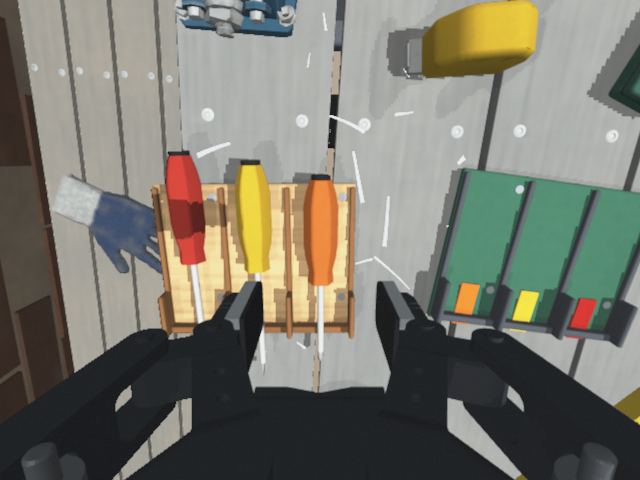

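All three lie centred in their lanes: red near x 185 px, yellow near 253 and orange near 321. The tags at 467–585 px confirm the old order is reversed. The gripper is well clear, so I'm handing in.

```bash
python3 -c "
from bench import *
print(finish_job())"
```

```text
the job is handed in; nothing more can be done
None
```

I handed the job in at about 21 s with red in the right lane, yellow in the middle and orange in the left of the wooden rack. Each driver measured about 2–3 mm or less off its place, the arm stayed clear of the tin, and the hand-in gave no verdict.

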